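# Scrub brush from behind the squeegee

### The arm

A 6-joint arm with a two-finger parallel gripper is mounted at the origin on the work surface. World frame = base frame: x ahead of the robot, y to its left, z up, the work surface at z = 0. Lengths are in m, angles in rad, forces in N, time in s.
With the tool pointing down it reaches from about 0.3 to 0.875 m from the base axis. Payload 6.4 kg.
Tool frame: the origin (TCP) lies at the very end of the fingers, on their centre line; the grasp point (between the pads) lies 19 mm behind it (hold_point_z is the distance from the TCP to the grasp point, in m); z points along the fingers, y is the line along which they close (so a half turn about z gives the same grasp; the last joint's range is limited). The gripper opens to 88 mm and grips with 3 to 60 N. Pads are 18 mm wide; open, the fingers measure 123 mm over their backs; the gripper's body (75 mm by 187 mm) begins 45 mm behind the grasp point.
Start: joints at [1.05, 0.181, 1.607, -0, 1.354, -0.206], TCP at [0.178, 0.547, 0.239] pointing down, gripper open.
Joint ranges: [-2.99, 2.99], [-0.89, 2.07], [0.3, 2.58], [-1.14, 4.28], [0, 2.63], [-3.12, 3.12]. Speed limits (rad/s): [2.57, 2.57, 3.01, 3.14, 3.14, 3.14].

### API

Orientations are given as a unit quaternion [w, x, y, z].
In Python, from plant import * gives the robot as it stands. Calls block until the motion is done:
- move_ptp(position, orientation): joint-space move of the TCP to a pose.
- movel(position, frame=None, rate=0.15, threshold=None): straight line of the TCP; frame=None keeps the orientation; rate is the mean speed in m/s. With threshold (N) it stops when the force on the tool has changed by that much, and returns True; else False.
- move_joints(angles): joint-space move.
- command_gripper(opening): opening from 0.0 (shut) to 1.0 (fully open); the grip force is fixed at half the most; returns when the fingers have stopped.
- sleep(seconds).
- solve_ik(position, orientation): joint angles nearest the present ones, or None.
- sense(): the state.
- capture(name): name is "scene" or "top"; returns a dict with "color" (420x560x3 uint8, red, green, blue), "intrinsics" (3x3 intrinsics, pixels), "dist" ([k1, k2, p1, p2, k3] as OpenCV has them; the pictures are not rectified), "R" (3x3) and "t" (3): a world point X has camera coordinates R X + t. Camera axes: x right, y down, z forward; pixel columns grow to the right and rows downward; lengths in m; the calibration is good to about 2 mm. A picture is of the moment at which its call begins. There is no depth.
A pose or a line that the arm cannot do raises PlanningError and nothing moves.
- job_done(): hands the job in; it is judged then, once.
The state is a dict: "time_s": time; "joint_pos": joint angles; "qvel": joint speeds; "effort": joint torques, N m; "tcp_pos": TCP position; "tcp_rot": TCP orientation; "contact_force": force on the tool from outside, world axes, zero at the start; "moment": the same for the moment, N m; "grip_width": opening from 0.0 (shut) to 1.0 (fully open); "gripper_force": force on a finger pad.
Only numpy, scipy, OpenCV 4.12 (cv2) and the standard library are available. Lean on these libraries where they do the work, as an engineer would, in place of code of your own. Each camera call takes 0.05 s, during which the arm holds its last target. There are 200 camera calls.

### The job

Get the scrub brush that hangs behind the squeegee: first hang the squeegee by its eye on the empty hook stand, then take the brush off its hook and leave it standing upright on its bristles in the white drip tray. Do not let either tool fall or lie down on the counter.

Things in the scene. Friction and masses are not known exactly. Their poses are not given: they have to be found in the camera images.
- squeegee: Grey squeegee, front tool on the crowded hook. Handle ends in a flat eye: plate 42 mm wide (y), 8 thick (x), hole 30 wide, 46 high. Origin: top middle of the hole, resting on the hook bar; plate from 17 above to 56 below it: grip across y, from above, at the origin. z up, -x to its hook's free end. Head 110 (y) x 18, blade edge 165 below origin. 0.12 kg.
- brush: Grey scrub brush, hanging 46 mm behind the squeegee on the same hook, with the same eye, origin and axes. Head 90 mm (y) x 40 (x); flat white bristle tips, 84 x 34, 180 below the origin; it stands on them by itself. Its hook is like the spare one; the brush hangs about 42 mm, the squeegee 88 mm from the post axis. 0.16 kg.
- spare_hook: Empty one of 3 equal fixed steel hook stands. Origin: underside centre of its round foot (100 mm wide); z up. From a post 16 thick, 229 high, a level bar 8 thick (axis 225 high) runs 115 along -x; its tip turns up, ending 126 from the post axis, 241 high. To pass the tip raise a tool about 25 (13-37) above its hung height (origin 229 above counter).
- tray: Shallow white square drip tray fixed beside the hooks, 150 x 150 mm outside, 18 high, walls and floor 5 thick, open at the top. Origin: centre of its underside; z up, x and y along its sides. The brush standing in it has its origin 185 mm above the counter. The 3 hooks stand side by side, 150 to 210 mm apart, tips towards the robot, all beyond x = 0.51 m: carry tools past them at x = 0.45 m.
Mind the look-alikes: they are no part of the job. What is shaped like the brush but green is not meant.

How it is judged:
On the way, in this order (a step that is already met when the one before it is completed fails the run):
1. the squeegee hangs by its eye on the spare hook, let go (x of squeegee in the frame of spare_hook between -0.118 and -0.008 m and y of squeegee in the frame of spare_hook between -0.015 and 0.015 m and z of squeegee in the frame of spare_hook between 0.221 and 0.236 m and angle between squeegee's own z axis and vertical below 0.26 rad and contact force between the fingers and squeegee below 0.1 N), for 0.2 s.
2. the brush stands on its bristles in the tray, let go (x of brush in the frame of tray between -0.065 and 0.065 m and y of brush in the frame of tray between -0.065 and 0.065 m and z of brush in the frame of tray between 0.18 and 0.191 m and angle between brush's own z axis and vertical below 0.17 rad and contact force between the fingers and brush below 0.1 N), for 0.2 s.
At the end, for the whole second after the job is handed in: Squeegee hung by its eye on the spare hook's bar (origin 8-118 mm from the post axis, 15 mm sideways, 221-236 mm high, tilt under 15 deg); brush standing in the tray (origin within 65 mm of centre along each side, 180-191 mm high, tilt under 10 deg); both let go, at rest (60, 30 mm/s) (all of step 1 and all of step 2 and linear speed of squeegee below 0.06 m/s and linear speed of brush below 0.03 m/s); the robot touches nothing.
It fails at once if the squeegee falls or lies on the counter (origin under 100 mm) (height (world z) of squeegee below 0.1 m).
It fails at once if the brush falls or lies down (origin under 100 mm) (height (world z) of brush below 0.1 m).
It also fails if it takes over 62 s, if anything falls off the work surface, if the arm or the gripper's body presses on something with over 40 N, if the wrist force passes 120 N, or if a joint passes its speed limit or range.

## Working session

There is one attempt and no reset: what is moved stays moved. The work goes in short steps, each a Python script; the robot and the scene stay as the last script left them, time stands still between calls to the robot, and variables do not carry over. Pictures are saved under pics/ and viewed, at most 10 in all, crops included, and the job is handed in when it is done.

```bash
mkdir -p pics; ls; python3 - <<'E'
from plant import *
import cv2,pickle
d={}
for n in("scene","top"):
    c=capture(n);d[n]=c;cv2.imwrite(f"pics/{n}0.png",c["color"][:,:,::-1]);print(n,c["R"],c["t"],c["intrinsics"],c["dist"])
pickle.dump(d,open("d0.pkl","wb"))
s=sense();print(s["time_s"],s["tcp_rot"],s["grip_width"])
E
```

```text
pics
scene [[ 0.62391689  0.78146816 -0.00593526]
 [ 0.49107838 -0.39795778 -0.77490105]
 [-0.60792248  0.48055917 -0.6320547 ]] [-0.29657886 -0.16097043  1.59353825] [[483.77345489   0.         284.08735121]
 [  0.         483.77345489 215.69708025]
 [  0.           0.           1.        ]] [-0.03447477  0.          0.          0.          0.        ]
top [[ 0.02496804 -0.99966315 -0.00708341]
 [-0.99797677 -0.02451023 -0.05866533]
 [ 0.05847196  0.00853383 -0.99825258]] [-0.04753709  0.52650804  1.16284421] [[386.43856568   0.         271.27612585]
 [  0.         386.43856568 214.12016053]
 [  0.           0.           1.        ]] [-0.04291975  0.          0.          0.          0.        ]
0.1 [-2.67099555e-04  1.56753582e-01  9.87637444e-01 -7.23069933e-04] 1.0020491171537067
```

View pics/scene0.png

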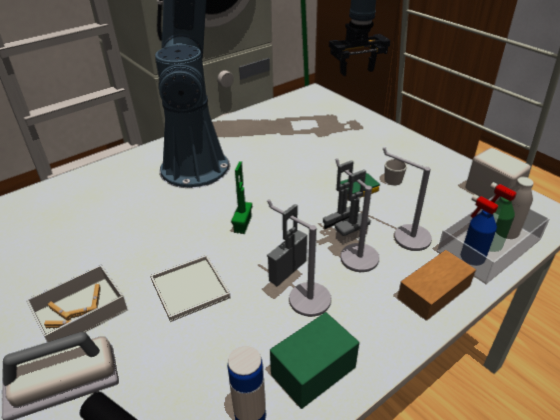

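View pics/top0.png

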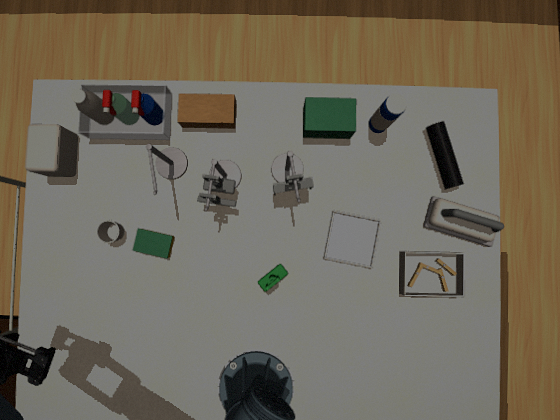

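The scene view shows the spare hook on the right with its foot at about (412,236), the crowded hook in the middle at (360,257), and a decoy hook at (310,298). The tray is at (190,287). In the top view the feet are at about (171,163), (228,173) and (287,168), and the tray is at (351,240). Next I'll zoom in for details.

```bash
python3 - <<'E'
import cv2,pickle,numpy as np
d=pickle.load(open("d0.pkl","rb"))
c=d["top"]["color"][135:240,135:325,::-1]; c=np.clip(c*1.5,0,255).astype('uint8')
cv2.imwrite("pics/topc.png",cv2.resize(c,None,fx=4,fy=4,interpolation=cv2.INTER_CUBIC))
c=d["scene"]["color"][140:320,255:445,::-1]; c=np.clip(c*1.5,0,255).astype('uint8')
cv2.imwrite("pics/scc.png",cv2.resize(c,None,fx=3.3,fy=3.3,interpolation=cv2.INTER_CUBIC))
E
```

```text
(no output)
```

View pics/topc.png

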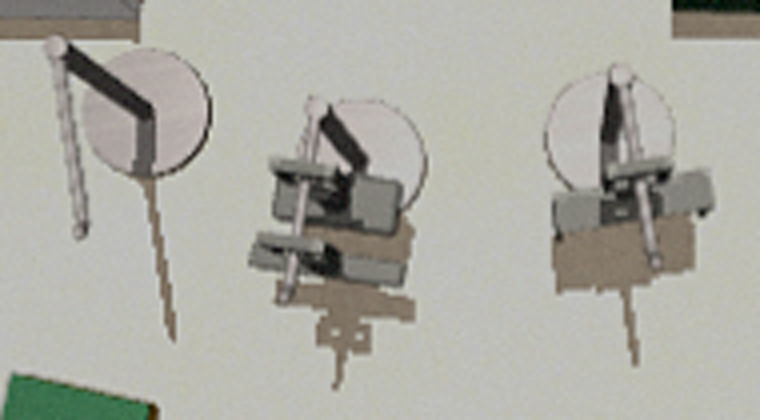

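View pics/scc.png

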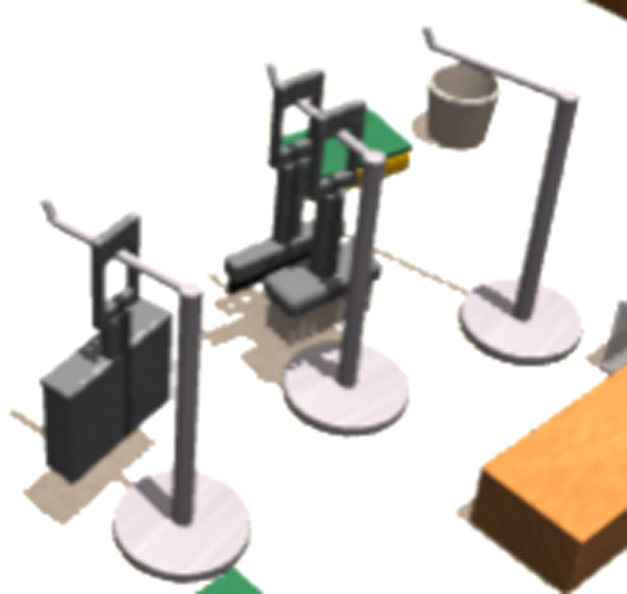

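Top crop: spare post top (56,47) and tip (81,231); crowded post top (316,106) and tip (285,298). Plate tops run (258,240)–(322,250) for the squeegee and (272,163)–(338,175) for the brush. Scene crop: post tops (567,98) and (373,157), tips (428,32) and (270,70).

```bash
cat > geo.py <<'E'
import cv2,numpy as np
def ray(c,uv):
    p=cv2.undistortPoints(np.array([[uv]],float),c["intrinsics"],c["dist"])[0,0]
    R=np.array(c["R"]);return -R.T@c["t"],R.T@np.array([*p,1.])
def plane(c,uv,z):
    o,r=ray(c,uv);return o+r*(z-o[2])/r[2]
def tri(c1,a,c2,b):
    o1,r1=ray(c1,a);o2,r2=ray(c2,b)
    s=np.linalg.lstsq(np.c_[r1,-r2],o2-o1,rcond=None)[0]
    p,q=o1+r1*s[0],o2+r2*s[1];return (p+q)/2,np.linalg.norm(p-q)
E
python3 - <<'E'
import pickle;from geo import *
np.set_printoptions(precision=4,suppress=True)
d=pickle.load(open("d0.pkl","rb"));T,S=d["top"],d["scene"]
t=lambda x,y:(x/4+135-.4,y/4+135-.4); s=lambda x,y:(x/3.3+255-.35,y/3.3+140-.35)
P={}
for n,a,b,z in [("spost",(56,47),(567,98),.229),("stip",(81,231),(428,32),.241),("cpost",(316,106),(373,157),.229),("ctip",(285,298),(270,70),.241)]:
    P[n]=plane(T,t(*a),z);print(n,P[n],plane(S,s(*b),z),tri(T,t(*a),S,s(*b)))
for n,a in("sfoot",(148,112)),("cfoot",(366,158)):print(n,plane(T,t(*a),.008))
for h in "sc":
    v=P[h+"tip"]-P[h+"post"];print(h,np.linalg.norm(v),np.arctan2(-v[1],-v[0]))
for n,a,b in("squ",(258,238),(322,248)),("bru",(272,162),(338,174)):
    A,B=[plane(T,t(*q),.246) for q in(a,b)];v=B-A;print(n,(A+B)/2,np.linalg.norm(v),np.arctan2(v[0],-v[1]))
# tray: light interior
g=cv2.cvtColor(T["color"],cv2.COLOR_RGB2GRAY)
for q in[(334,211),(379,217),(372,268),(323,260)]:print("tray",plane(T,q,.018))
E
```

```text
spost [0.6798 0.2796 0.229 ] [0.6842 0.2753 0.229 ] (array([0.6807, 0.281 , 0.2249]), np.float64(0.00016978976353281786))
stip [0.5614 0.2544 0.241 ] [0.57  0.249 0.241] (array([0.5627, 0.2572, 0.2342]), np.float64(0.0015295901947612795))
cpost [0.6453 0.1125 0.229 ] [0.646  0.1111 0.229 ] (array([0.6453, 0.1124, 0.2281]), np.float64(0.0006086423956427135))
ctip [0.5228 0.1256 0.241 ] [0.533  0.1187 0.241 ] (array([0.5237, 0.1275, 0.2327]), np.float64(0.0010586116308988766))
sfoot [0.6807 0.2794 0.008 ]
cfoot [0.6484 0.1083 0.008 ]
s 0.12163647925606087 0.20975138063944482
c 0.12387102701056431 -0.1063828276715915
squ [0.5564 0.1228 0.246 ] 0.04011674455759624 -0.13138259114852313
bru [0.6032 0.1152 0.246 ] 0.041679583602038876 -0.15777408366999948
tray [ 0.5416 -0.2251  0.018 ]
tray [ 0.5266 -0.3626  0.018 ]
tray [ 0.3717 -0.343   0.018 ]
tray [ 0.3924 -0.1942  0.018 ]
```

```bash
python3 - <<'E'
import cv2,pickle,numpy as np
d=pickle.load(open("d0.pkl","rb"))
a=d["top"]["color"][200:280,310:390,::-1];b=d["scene"]["color"][250:330,140:240,::-1]
a=cv2.resize(a,(400,400),interpolation=cv2.INTER_CUBIC);b=cv2.resize(b,(400,320),interpolation=cv2.INTER_CUBIC)
b=cv2.copyMakeBorder(b,0,80,0,0,cv2.BORDER_CONSTANT)
cv2.imwrite("pics/tray.png",np.hstack([a,b]))
E
```

```text
(no output)
```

View pics/tray.png

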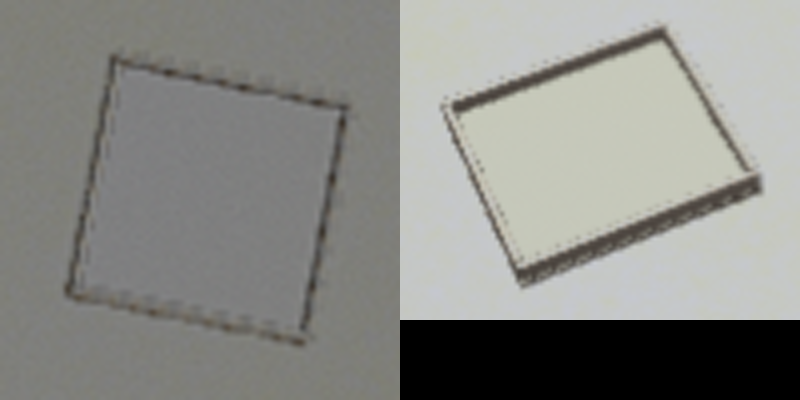

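```bash
cat > h.py <<'E'
from plant import *
from geo import *
np.set_printoptions(precision=4,suppress=True)
YC,YS=-.125,.207
def q(p): return [0.,-np.sin(p/2),np.cos(p/2),0.]
def ax(p): return np.array([np.cos(p),np.sin(p)])
C=np.array([.6458,.1123]);S=np.array([.6805,.2798])
def at(h,yaw,dist,z): # TCP when tool origin is at dist from post, height z
    return [*(h-dist*ax(yaw)),z-.019]
def st():
    s=sense();print(round(s["time_s"],2),s["tcp_pos"],"F",s["contact_force"],"g",s["grip_width"],s["gripper_force"])
def snap(n):
    r={}
    for k in("scene","top"):
        r[k]=capture(k)
    pickle.dump(r,open(n+".pkl","wb"));return r
import pickle
E
python3 - <<'E'
from h import *
T=pickle.load(open("d0.pkl","rb"))["top"]
c=np.array([plane(T,(310+x/5-.4,200+y/5-.4),.018) for x,y in[(113,57),(347,106),(303,342),(68,293)]])
print("tray",c.mean(0),c[:,:2].tolist());v=c[0]-c[3]+c[1]-c[2];print("yaw",np.arctan2(v[1],v[0]))
for p,y in[(at(C,YC,.088,.229),YC),(at(S,YS,.06,.25),YS),([.45,-.27,.2],-.2)]:print(solve_ik(p,q(y)))
move_ptp([.3,.45,.40],q(YC));move_ptp(at(C,YC,.088,.33),q(YC))
movel(at(C,YC,.088,.229),rate=.12,threshold=6);st()
command_gripper(0.);st()
i=snap("d1");a=i["scene"]["color"][90:270,255:445,::-1];b=i["top"]["color"][135:240,135:325,::-1]
f=lambda m,h:cv2.resize(m,(400,h),interpolation=cv2.INTER_CUBIC)
cv2.imwrite("pics/g1.png",f(a,380))
E
```

```text
tray [ 0.4565 -0.2786  0.018 ] [[0.5414247267606497, -0.21960964491760332], [0.5150587628615206, -0.36271037326017097], [0.37162351669619054, -0.33749840838430983], [0.3977959273984444, -0.19474122640441338]]
yaw -0.17271892623665056
[ 0.0098  0.2008  1.6436 -0.      1.2972 -1.436 ]
[ 0.2313  0.4095  1.3345 -0.      1.3976 -1.5465]
[-0.7668  0.1077  1.7714 -0.      1.2625 -2.1376]
3.56 [0.559  0.1234 0.2109] F [ 0.4443 -0.9863  0.1589] g 0.998598584412633 0.0
4.33 [0.5585 0.1232 0.2101] F [-0.5704 -0.6253  0.5494] g 0.47428083533464505 29.998895823955536
```

View pics/g1.png

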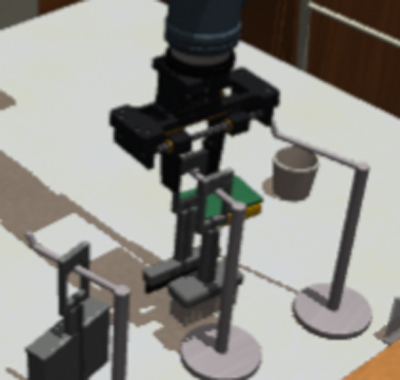

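The squeegee is gripped by its eye at 41.7 mm opening. Next: lift it, take it off the hook, carry it and hang it on the spare.

```bash
python3 - <<'E'
from h import *
movel(at(C,YC,.088,.254),rate=.08);st()
print(movel(at(C,YC,.20,.256),rate=.12,threshold=8));st()
a=at(S,YS,.232,.256)
movel(a,frame=q(YS),rate=.12);st()
print(movel(at(S,YS,.145,.256),rate=.12,threshold=8));st()
i=snap("d2");m=i["scene"]["color"][90:270,255:445,::-1]
cv2.imwrite("pics/g2.png",cv2.resize(m,None,fx=3,fy=3,interpolation=cv2.INTER_CUBIC))
E
```

```text
4.89 [0.5589 0.1233 0.2358] F [-1.0476  0.886  -1.1913] g 0.47031288466260884 29.998942986130714
False
5.97 [0.4479 0.1371 0.2371] F [-0.1034 -1.0241 -1.4177] g 0.4665985222157358 29.999008644372225
6.92 [0.4534 0.2317 0.2368] F [-0.2052 -0.0242 -1.4018] g 0.47360446973543 29.998856093734503
False
7.79 [0.5381 0.2498 0.2368] F [-0.7697  0.5942 -0.3437] g 0.46934421102721624 29.999008141458035
```

View pics/g2.png

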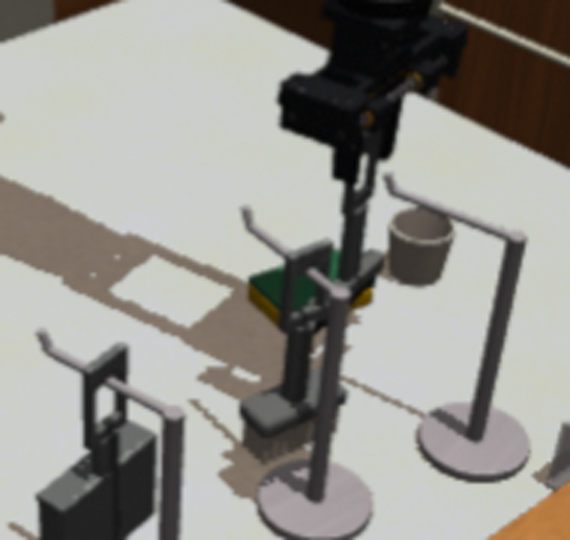

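The squeegee hangs upright in the grip, with the eye at (360,190) just in front of the spare hook's tip at (390,182), as planned. The brush is still on its own hook. I'll move the squeegee in and lower it.

```bash
python3 - <<'E'
from h import *
r=movel(at(S,YS,.065,.256),rate=.08,threshold=6);print(r);st()
if not r:
    print(movel(at(S,YS,.065,.226),rate=.04,threshold=3));st()
    i=snap("d3");m=i["scene"]["color"][90:270,255:445,::-1]
    cv2.imwrite("pics/g3.png",cv2.resize(m,None,fx=3,fy=3,interpolation=cv2.INTER_CUBIC))
E
```

```text
False
9.04 [0.6165 0.2665 0.237 ] F [ 0.5169  0.0656 -0.8047] g 0.47096115299496455 29.99898025766015
True
9.68 [0.6165 0.2663 0.2102] F [ 0.3747 -0.0095  4.1694] g 0.4734479423594812 29.99889448285103
```

View pics/g3.png

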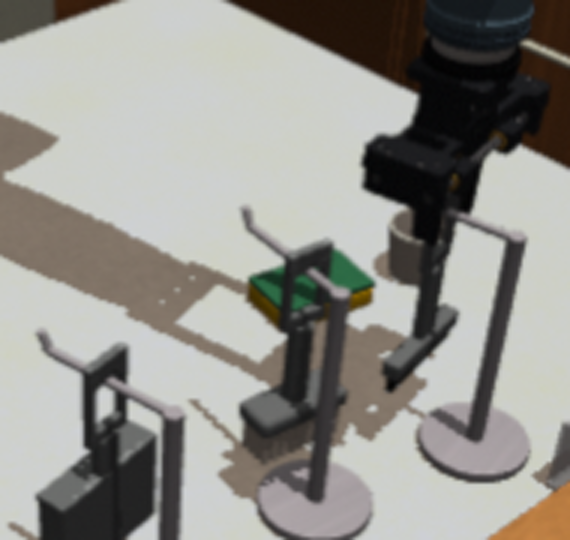

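The bar stopped the lowering exactly at hung height (TCP 0.210), and the bar is threaded through the eye. I'll release, check, and go to the brush.

```bash
python3 - <<'E'
from h import *
command_gripper(1.0);sleep(.3);st()
movel(at(S,YS,.065,.33),rate=.12)
move_ptp(at(C,YC,.042,.34),q(YC))
i=snap("d4");m=i["scene"]["color"][90:270,255:445,::-1]
cv2.imwrite("pics/g4.png",cv2.resize(m,None,fx=3,fy=3,interpolation=cv2.INTER_CUBIC))
E
```

```text
10.89 [0.6159 0.2662 0.2094] F [-0.3126  1.4815 -0.1022] g 0.9982069168270555 0.0
```

View pics/g4.png

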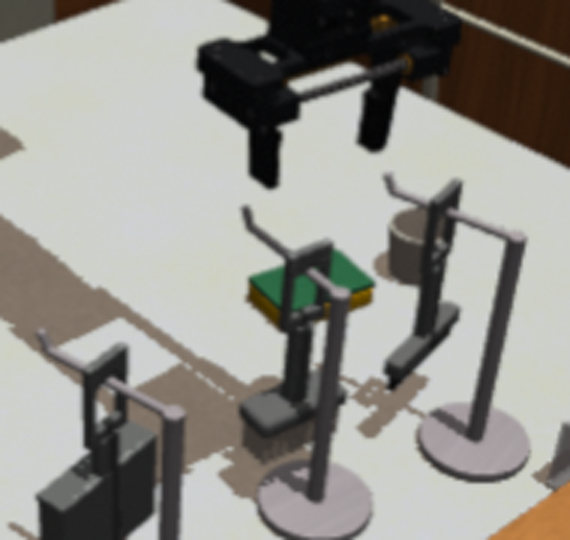

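The squeegee hangs on the spare hook at (440,230) and is free. The open fingers are over the brush eye at (310,265).

```bash
python3 - <<'E'
from h import *
T=pickle.load(open("d0.pkl","rb"))["top"];h=cv2.cvtColor(T["color"],cv2.COLOR_RGB2HSV)
m=cv2.inRange(h,(45,150,40),(75,255,255));m[:255]=0
ys,xs=np.nonzero(m);print(xs.min(),xs.max(),ys.min(),plane(T,(xs[ys.argmin()],ys.min()),.04))
movel(at(C,YC,.042,.229),rate=.12,threshold=6);st()
command_gripper(0.);st()
movel(at(C,YC,.042,.254),rate=.08);st()
print(movel(at(C,YC,.192,.256),rate=.12,threshold=8));st()
E
```

```text
258 286 264 [ 0.3787 -0.0642  0.04  ]
13.72 [0.6047 0.1176 0.211 ] F [1.0215 0.5074 0.384 ] g 1.001678475659345 0.0
14.48 [0.6041 0.1175 0.21  ] F [ 0.2256 -0.779   1.2574] g 0.4720527495901067 29.998757019639015
14.95 [0.6045 0.1176 0.2359] F [ 0.302   0.1862 -0.4999] g 0.4696221355419404 29.998768251389265
False
16.35 [0.4558 0.1361 0.2371] F [ 0.1788  0.0035 -0.6339] g 0.46850007623757345 29.998794738203287
```

The green brush only reaches x≈0.38, so a carry at x=0.455 is clear of it.

```bash
python3 - <<'E'
from h import *
YT=-.175
movel([.4565,-.2786,.237],frame=q(YT),rate=.12);st()
movel([.4565,-.2786,.176],rate=.08,threshold=8);st()
print(movel([.4565,-.2786,.160],rate=.03,threshold=3));st()
i=snap("d5");m=i["scene"]["color"][140:330,100:300,::-1]
cv2.imwrite("pics/g5.png",cv2.resize(m,None,fx=3,fy=3,interpolation=cv2.INTER_CUBIC))
E
```

```text
19.96 [ 0.4565 -0.2784  0.237 ] F [ 0.8894  0.5156 -1.0556] g 0.46944147838023204 29.998762663453817
20.87 [ 0.4568 -0.2789  0.1765] F [ 0.5931 -1.0123 -1.5286] g 0.4710460802370836 29.998812451958656
True
21.27 [ 0.4569 -0.279   0.1658] F [-0.1881 -1.045   2.5243] g 0.46956055228590177 29.99951488338411
```

View pics/g5.png

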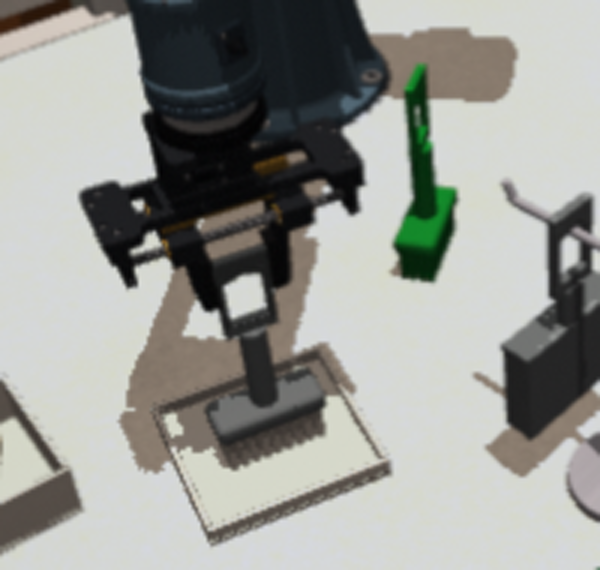

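The brush stands centred in the tray, with bristles at about (270,440) in the crop, and floor contact came at the expected height. I'll release it and retract. The picture quota is used up, so I'll check by comparing images numerically.

```bash
python3 - <<'E'
from h import *
command_gripper(1.0);sleep(.4);st()
movel([.4565,-.2786,.32],rate=.1);sleep(.5);st()
a=pickle.load(open("d5.pkl","rb"));b=snap("d6")
d=lambda sl:np.abs(a["scene"]["color"][sl].astype(int)-b["scene"]["color"][sl]).max(2)
# crop of head/handle: rows 140+330/3.., cols 100+205/3..
print("head/handle diff>40 share",(d(np.s_[252:296,168:210])>40).mean())
print("squeegee diff>40 share",(d(np.s_[150:220,375:415])>40).mean())
E
```

```text
22.59 [ 0.4563 -0.2784  0.1654] F [ 1.0497 -0.011   0.4587] g 1.001831731695881 0.0
24.79 [ 0.4565 -0.2786  0.32  ] F [0.7185 0.0346 0.0232] g 0.9984438993016053 0.0
head/handle diff>40 share 0.07683982683982683
squeegee diff>40 share 0.0
```

```bash
python3 - <<'E'
from h import *
for n in("d5","d6"):
    g=cv2.cvtColor(pickle.load(open(n+".pkl","rb"))["scene"]["color"],cv2.COLOR_RGB2GRAY)
    print(n);print(g[248:300:4,162:216:3])
E
```

```text
d5
[[199 215 216 215  66  48  37  39  45  78 117 125 132 215 215 215 216 215]
 [146 163 198 168 179  71  52  69  47  92 128 126 168 216 215 216 216 215]
 [128 126 123 126 128 128  69  38  38  55 129 131 208 149 110 119 177 215]
 [124 124 127 125 121 126 111  37  38  39 117  75  76  64  89  75 118 182]
 [124 124 129 129 125 124 114  35  38  37  76  75  69  59  94 113  85 129]
 [128 124 117 107  67  58  67  34  38  38  82 111 114 115 113 112 111 144]
 [ 70  57  60  81  90  81 105  51  36  38  68 115 115 113 102  77 200 175]
 [110 113  76  64 113 113 114 115 107 108 107  91  53  40  35 132 214 214]
 [114 114 107  91 115 115 112 101  76  48  36  37  57  62  59 125 214 214]
 [114 114 114  74  85  60  43  36  47  57  59  66  70  65  84 105 215 214]
 [130 114 114 115  52  52  70  65  58  74  79  82 168 203 213 214 214 214]
 [213 214 214 196 105  77  69  87 112 158 211 214 214 214 214 214 214 214]
 [210 214 213 213 207 133 208 213 213 214 214 214 214 214 214 213 214 214]]
d6
[[120 124 123 121  45  76  45  39  43  76 157 205 145 138 211 212 212 212]
 [119 118 123 122 100  56  46  75  45  90 1
[... 157 characters left out ...]
 57  60  87  75 182 212]
 [122 122 125 126 122 121 112  33  37  36  75  95 109 111 106 130 146 211]
 [126 122 114 106  65  56  66  33  37  37  80 111 113 113 111 203 202 185]
 [ 69  55  59  83  99  79 103  50  36  38  67 112 113 111  99  80 210 172]
 [107 112  90 110 111 112 112 112 104 105 105  90  54  39  34 129 211 211]
 [210 210 198  90 112 112 110  98  75  48  34  35  55  60  57 122 211 211]
 [210 210 210  94  84  59  43  34  45  55  57  64  68  64  82 103 211 211]
 [210 210 210 113  46  51  69  65  58  72  77  82 165 199 210 211 211 210]
 [210 210 210 192 103  75  68  86 109 155 207 210 210 211 210 210 210 211]
 [206 210 210 210 203 131 205 210 210 210 211 211 210 210 210 211 210 210]]
```

The head and handle pixels are unchanged and only shadows moved. The brush is standing, so I'm handing the job in.

```bash
python3 - <<'E'
from h import *
print(job_done())
E
```

```text
the job is handed in; nothing more can be done
None
```

The squeegee hangs by its eye on the spare hook, the brush stands on its bristles in the white drip tray, and the job was handed in at about 25 s of the 62 s limit; no verdict was returned.

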